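# Pulse the mini chopper and tip the cup to clear the blades

### The job

Give the nuts in the closed steel cup a pulse in the mini chopper: stand the cup, blades down as it is, in the round collar of the white motor base and push it down until the sprung drive is fully depressed, keeping it fully down for about two seconds. Then draw the cup up out of the collar and tip it over at least fully onto its side (or further, blade end up) so that the nuts drop off the blades, and finish with the cup still in the gripper, kept still and raised at least 30 cm above the worktop, touching nothing else. Do not push or knock over the other things on the worktop.

Things in the scene. Friction and masses are not known exactly. Their poses are not given: they have to be found in the camera images.
- cup: loose closed opaque chopper cup, 0.3 kg, standing blades down on the worktop. Black fluted blade cap below, 64 mm dia. (54 at the chamfered foot), 29 mm high; above it a straight steel barrel 56 mm dia. up to its flat closed end at 150 mm. Origin: centre of the cap's underside (blade end); z along the cup from blade end to closed end, so z is up while the blades are down
- cup_mid (a point): point on the cup's axis, half way up (75 mm from the blade end); z as the cup's
- base: white motor base of the chopper, fixed to the worktop: round, 120 mm dia. at the foot, 96 at the top, 120 high with its open steel-rimmed collar. (Also fixed here, not listed: the tap, nearly 0.5 m tall, ahead-left at the sink; a bare paper-roll stand, a rod about 0.3 m tall, 0.3 m straight ahead of the robot.) Origin: centre of its underside; z up.
- collar (a point): centre of the collar's open mouth, 120 mm above the worktop; z up. The bore is 69 mm dia. below a wider steel rim (73 mm dia., 6 mm deep). The drive disc, on which the cup's blade cap comes to stand, lies 23 mm below this point when up and 31 mm when fully down
- drive (a joint): sprung drive disc at the bottom of the collar, 44 mm dia.: 0 = up, 0.008 m = fully depressed (hard stop). Needs 6 N to start moving and 14 N at the stop, so the cup's own weight (about 3 N) does not move it; springs back up when let off.
- nut_jar: bystander: round lidded glass jar of dried seed heads, 155 dia. x 169 tall, in mm; origin at the centre of its underside
- water_glass: bystander: clear empty tumbler, 80 dia. x 91 tall, in mm; origin at the centre of its underside
- spice_a: bystander: spice jar with red cap and dark label, 45 dia. x 106 tall, in mm; origin at the centre of its underside
- spice_b: bystander: spice jar with red cap and green label, 45 dia. x 106 tall, in mm; origin at the centre of its underside
- pepper_mill: bystander: turned dark wood pepper mill, 58 dia. x 170 tall, in mm; origin at the centre of its underside
- salt_shaker: bystander: glass salt shaker with grey top, 44 dia. x 90 tall, in mm; origin at the centre of its underside
Not all that is in view belongs to the job. What is shaped like the base but orange is not meant. Leave any orange look-alike of the cup alone.

How it is judged:
By the outcome, as a careful person would: the job done as asked, in the order asked, and still so for the second after the job is handed in, while the arm keeps its last pose, push and grip.
It also fails if it takes over 54 s, if anything falls off the work surface, if the arm or the gripper's body presses on something with over 40 N, if the wrist force passes 120 N, or if a joint passes its speed limit or range.

### The arm

A 6-joint arm with a two-finger parallel gripper is mounted at the origin on the work surface; the furniture and walls round the work are solid. World frame = base frame: x ahead of the robot, y to its left, z up, the work surface at z = 0. Lengths are in m, angles in rad, forces in N, time in s.
With the tool pointing down it reaches from about 0.325 to 0.775 m from the base axis. Payload 5.5 kg.
Tool frame: the origin (TCP) lies at the very end of the fingers, on their centre line; the grasp point (between the pads) lies 19 mm behind it; z points along the fingers, y is the line along which they close (so a half turn about z gives the same grasp; the last joint's range is limited). The gripper opens to 88 mm and grips with 3 to 60 N. Pads are 20 mm wide; open, the fingers measure 115 mm over their backs; the gripper's body (75 mm by 178 mm) begins 61 mm behind the grasp point.
Start: joints at [-1.232, 0.091, 1.231, -0, 1.82, -0.057], TCP at [0.231, -0.554, 0.223] pointing down, gripper open.
Joint ranges: [-2.87, 2.87], [-0.86, 2.18], [0.17, 2.46], [-1.51, 4.65], [0.06, 2.69], [-2.65, 2.65]. Speed limits (rad/s): [2.57, 2.57, 3.01, 3.14, 3.14, 3.14].

### API

Orientations are given as a rotation vector (axis times angle).
In Python, from rig import robot gives the robot as it stands. The module is installed in compiled form; this text tells all that it offers.
- The arm moves only by the tool jog_arm, never from a script. Its argument "increments" is a list of rows, each a list of 2 entries, a list of its own where there are three numbers: the shift along the world's x, y, z in mm, then the turn about the world's z in degrees. A call has 1 to 10 rows; each row is the pose to reach, as a shift and turn from the pose commanded when the call began; what a row does not reach only later rows make up. A row lasts 1/12 s, in which the tool goes at most 41.7 mm and 7.16 degrees, less where a joint would pass 70% of its speed; a pose out of reach is approached as far as the arm can. A call with a gripper value outside its range is refused whole. "claw" is the gripper command: -1 is fully open, 1 is shut, values between are in proportion, set as the call begins (left out, the last holds). The fingers move at their own pace and stop on an object; the grip force is fixed at half the most. Time passes only in rows, so rows that repeat a pose let the fingers close. It gives the time, the measured TCP pose, the force, the opening and the grip force at its end, in the units of the state.
- robot.observe(): the state, without advancing time (a new reading comes with each control period).
- robot.get_image(name): name is "scene" or "top" or "wrist"; returns the picture (384x512x3 uint8, blue, green, red); there is no depth.
- robot.camera_params(name): a dict with "intrinsics" (3x3 intrinsics, pixels), "extrinsics" (4x4, takes a point from world to camera coordinates). Camera axes: x right, y down, z forward; pixel columns grow to the right and rows downward; lengths in m; the calibration is good to about 2 mm. The wrist camera is an equidistant fisheye: a pixel r from the principal point sees the ray r / f radians off the axis. A picture is of the moment at which its call begins: read the wrist's pose just before it. camera_params takes no time and is no camera call; for the wrist camera it gives the pose at the moment of the call.
- robot.job_done(): hands the job in; it is judged then, once.
Trained networks look in the newest picture that a camera, given by its name, has taken for a name from the list of things; names that differ only in an ending like _2 or _b are one class to them, and where a whole thing is asked for, a point or a joint stands for the part that bears it (a point fixed in the world has none). Each returns a list of dicts, best first, with "p" (0 to 1); they miss things now and then, are a little off and sometimes report something else, mostly with a low value. They report only what shows in the picture. A call takes as long as a camera call. They do not tell look-alikes from the thing itself.
- robot.regions_of(camera, query): "mask" (384x512 bool, what is visible of it) and "location" ([row, column] in pixels, amid what is visible of it).
The state is a dict: "time": time; "joints": joint angles; "joint_vel": joint speeds; "effort": joint torques, N m; "position": TCP position; "tool_rot": TCP orientation; "wrist_force": force on the tool from outside, world axes, zero at the start; "ft_torque": the same for the moment, N m; "gripper_width": finger opening in m; "grasp_force": force on a finger pad.
Only numpy, scipy, OpenCV 4.12 (cv2) and the standard library are available. Lean on these libraries where they do the work, as an engineer would, in place of code of your own. Each camera call takes 0.05 s, during which the arm holds its last target. There are 200 camera calls.

## Working session

There is one attempt and no reset: what is moved stays moved. The work goes in short steps, Python scripts to look and compute and a tool call to move; the robot and the scene stay as the last step left them, time stands still between calls to the robot, and variables do not carry over. Pictures are saved under pics/ and viewed, at most 10 in all, crops included, and the job is handed in when it is done.

Besides the shell and the picture viewer there is one more tool, called after "Request:" by a JSON object that holds its "api" and its "payload". jog_arm: Moves the arm, as the interface text tells. Its arguments: {"type":"object","properties":{"increments":{"type":"array"},"claw":{"type":"number"}},"required":["increments"]}

```bash
mkdir -p pics; cat > h.py <<'E'
import numpy as np, cv2
from rig import robot
def grab(cams, tag):
    out={}
    for c in cams:
        P=robot.camera_params(c); im=robot.get_image(c); cv2.imwrite(f'pics/{tag}_{c}.png',im)
        out[c]=(P,im)
    return out
def ray(c,P,row,col):
    K=np.array(P['intrinsics']);E=np.array(P['extrinsics'])
    x=(col-K[0,2])/K[0,0];y=(row-K[1,2])/K[1,1]
    if c=='wrist':
        r=np.hypot(x,y); s=np.sin(r)/r if r>1e-9 else 1; d=np.array([x*s,y*s,np.cos(r)])
    else: d=np.array([x,y,1.])
    R=E[:3,:3]; o=-R.T@E[:3,3]; d=R.T@d
    return o,d/np.linalg.norm(d)
def project(c,P,p):
    K=np.array(P['intrinsics']);E=np.array(P['extrinsics'])
    q=E[:3,:3]@np.asarray(p)+E[:3,3]
    if c=='wrist':
        n=np.hypot(q[0],q[1]); t=np.arctan2(n,q[2]); u=q[:2]/n*t
    else: u=q[:2]/q[2]
    return K[1,1]*u[1]+K[1,2],K[0,0]*u[0]+K[0,2]
def plane(c,P,row,col,z):
    o,d=ray(c,P,row,col); return o+d*(z-o[2])/d[2]
def tri(rays):
    A=0;b=0
    for o,d in rays:
        M=np.eye(3)-np.outer(d,d);A=A+M;b=b+M@o
    p=np.linalg.solve(A,b); return p,[np.linalg.norm((np.eye(3)-np.outer(d,d))@(p-o)) for o,d in rays]
E
cat > a.py <<'E'
from h import *
g=grab(['scene','top','wrist'],'a')
cv2.imwrite('pics/a_all.png',cv2.resize(np.hstack([g['scene'][1],g['top'][1]]),(800,300)))
for c in g:
    P=g[c][0]; o,_=ray(c,P,0,0); print(c,'cam at',o.round(3))
    for q in ['cup','base','nut_jar','water_glass','spice_a','pepper_mill','salt_shaker']:
        print(q,[(round(r['p'],2),np.round(r['location']).tolist(),int(r['mask'].sum())) for r in robot.regions_of(c,q) if r['p']>.2])
s=robot.observe(); print(s['time'],s['position'],s['tool_rot'])
E
python3 a.py
```

```text
scene cam at [-0.121 -1.174  0.964]
cup [(0.6, [170.0, 220.0], 147), (0.52, [165.0, 192.0], 266)]
base [(0.92, [224.0, 214.0], 572), (0.84, [216.0, 282.0], 879)]
nut_jar [(0.59, [168.0, 286.0], 789), (0.32, [168.0, 221.0], 153)]
water_glass []
spice_a []
pepper_mill [(0.56, [274.0, 260.0], 667)]
salt_shaker [(0.78, [300.0, 283.0], 302)]
top cam at [ 0.222 -0.111  1.373]
cup [(0.79, [195.0, 165.0], 521), (0.65, [228.0, 140.0], 455)]
base [(0.95, [251.0, 279.0], 1050), (0.57, [194.0, 276.0], 1050)]
nut_jar [(0.81, [155.0, 224.0], 2020)]
water_glass [(0.55, [148.0, 137.0], 583)]
spice_a [(0.83, [146.0, 183.0], 292), (0.83, [144.0, 171.0], 269)]
pepper_mill [(0.73, [253.0, 342.0], 381)]
salt_shaker [(0.69, [249.0, 369.0], 188)]
wrist cam at [ 0.307 -0.522  0.385]
cup []
base [(0.86, [25.0, 50.0], 4805)]
nut_jar []
water_glass []
spice_a []
pepper_mill [(0.82, [46.0, 156.0], 4023)]
salt_shaker [(0.66, [66.0, 265.0], 1178)]
1.2 [ 0.23133255 -0.5536397   0.22264362] [3.08022817e+00 6.17641327e-01 3.89809372e-05]
```

View pics/a_scene.png

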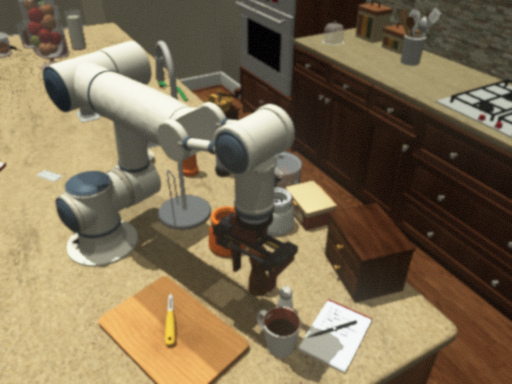

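View pics/a_top.png

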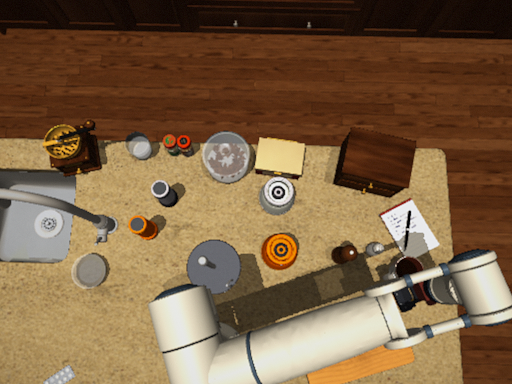

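The top view has two cups: steel/black at (row 195, col 165) and orange at (228, 140). It also has two bases: white at (194, 276) and orange at (251, 279). The steel cup and the white base fit the description, and I'll confirm that in a crop.

```bash
cat > b.py <<'E'
from h import *
im=cv2.imread('pics/a_top.png'); cv2.imwrite('pics/a_crop.png',cv2.resize(im[130:280,110:310],(800,600),interpolation=cv2.INTER_CUBIC))
P=robot.camera_params('top')
for n,(r,c),z in [('cup',(195,165),.1),('ocup',(228,140),.1),('base',(189,278),.12),('obase',(249,280),.12),('rodtop',(260,203),.3),('jar',(155,225),.169),('glass',(147,138),.09),('sp',(142,170),.106),('sp2',(142,184),.106),('mill',(253,340),.17),('salt',(248,375),.09),('yellow',(157,280),.05),('box',(155,378),.15),('boxcorner',(178,338),.15),('tap',(222,108),.3)]:
    print(n,plane('top',P,r,c,z).round(3))
E
python3 b.py
```

```text
cup [0.496 0.165 0.1  ]
ocup [0.389 0.236 0.1  ]
base [ 0.521 -0.193  0.12 ]
obase [ 0.333 -0.201  0.12 ]
rodtop [0.283 0.011 0.3  ]
jar [ 0.612 -0.026  0.169]
glass [0.658 0.268 0.09 ]
sp [0.672 0.16  0.106]
sp2 [0.674 0.114 0.106]
mill [ 0.321 -0.373  0.17 ]
salt [ 0.346 -0.5    0.09 ]
yellow [ 0.648 -0.203  0.05 ]
box [ 0.631 -0.502  0.15 ]
boxcorner [ 0.553 -0.376  0.15 ]
tap [0.376 0.268 0.3  ]
```

View pics/a_crop.png

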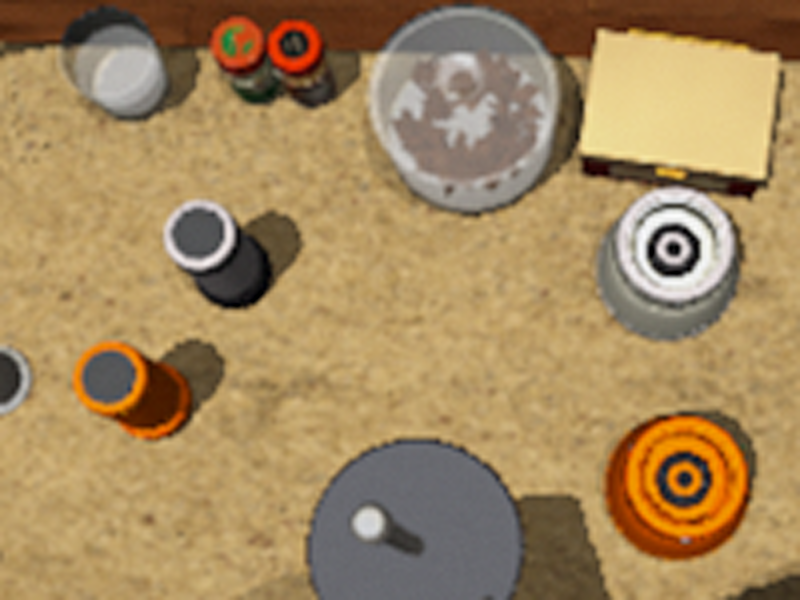

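The crop shows the steel/black cup with its top at crop (200, 236), beside the orange one. The white base's mouth is at crop (676, 247), with the orange base below it. I'm taking the steel cup and the white base. First I'll move above the base for a wrist view.

Request:
{"api": "jog_arm", "payload": {"increments": [[[60, 90, 50], 7], [[200, 310, 80], 70], [[200, 310, 80], 70], [[200, 310, 80], 70], [[200, 310, 80], 70], [[200, 310, 80], 70], [[200, 310, 80], 70], [[200, 310, 80], 70], [[200, 310, 80], 70], [[200, 310, 80], 70]], "claw": -1}}

```text
time: 2.03
position: [0.4342, -0.2386, 0.3047]
tool_rot: [2.152, 2.285, 0.005]
wrist_force: [-0.0, -0.8, 0.4]
gripper_width: 0.0874
grasp_force: 0.0
```

```bash
cat > c.py <<'E'
from h import *
import sys
tag=sys.argv[1]
g=grab(['wrist','top'],tag)
for c in g:
    P=g[c][0]; print(c,ray(c,P,0,0)[0].round(4))
    np.save(f'pics/{tag}_{c}.npy',P,allow_pickle=True)
    for q in ['cup','base']:
        for i,r in enumerate(robot.regions_of(c,q)):
            if r['p']<.2: continue
            m=r['mask']; rr,cc=np.nonzero(m)
            print(q,round(r['p'],2),np.round(r['location']).tolist(),m.sum(),'rows',rr.min(),rr.max(),'cols',cc.min(),cc.max(), 'bgr',g[c][1][m].mean(0).round())
E
python3 c.py b
```

```text
wrist [ 0.4286 -0.1569  0.4677]
cup 0.31 [136.0, 326.0] 921 rows 122 155 cols 307 340 bgr [93. 95. 98.]
base 0.85 [137.0, 317.0] 5713 rows 95 177 cols 274 363 bgr [159. 166. 170.]
base 0.78 [137.0, 190.0] 5859 rows 94 178 cols 141 231 bgr [ 11.  62. 127.]
top [ 0.2223 -0.1112  1.3726]
cup 0.71 [229.0, 140.0] 471 rows 216 239 cols 129 157 bgr [ 27.  67. 115.]
cup 0.6 [195.0, 165.0] 505 rows 180 207 cols 151 177 bgr [78. 80. 84.]
base 0.65 [193.0, 279.0] 724 rows 177 215 cols 258 293 bgr [122. 132. 136.]
base 0.55 [240.0, 288.0] 80 rows 234 246 cols 279 294 bgr [ 12.  50. 110.]
base 0.45 [158.0, 224.0] 1944 rows 132 183 cols 203 249 bgr [119. 127. 136.]
```

View pics/b_wrist.png

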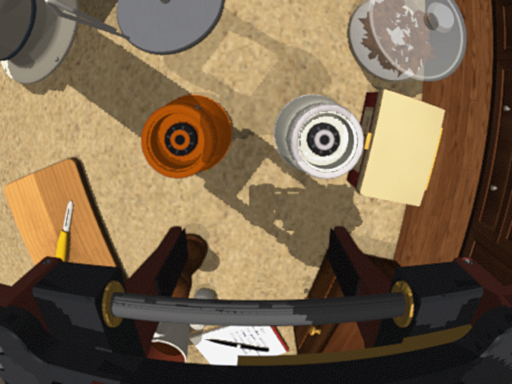

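The wrist view shows the white base with its mouth at about (row 139, col 326), and the orange base at (138, 180). I'll triangulate the drive hub and check it with a circle overlay.

```bash
cat > d.py <<'E'
from h import *
def hub(c,tag,r0,c0,w):
    im=cv2.imread(f'pics/{tag}_{c}.png'); P=np.load(f'pics/{tag}_{c}.npy',allow_pickle=True).item()
    g=cv2.GaussianBlur(cv2.cvtColor(im,cv2.COLOR_BGR2GRAY),(3,3),0)[r0-w:r0+w+1,c0-w:c0+w+1]
    t,b=cv2.threshold(g,0,255,cv2.THRESH_BINARY_INV|cv2.THRESH_OTSU)
    cs,_=cv2.findContours(b,cv2.RETR_EXTERNAL,cv2.CHAIN_APPROX_NONE)
    k=max(cs,key=lambda q:cv2.contourArea(q) if cv2.pointPolygonTest(q,(w,w),False)>=0 else 0)
    (x,y),ax,_=cv2.fitEllipse(k); return P,im,y+r0-w,x+c0-w,ax
Pw,iw,rw,cw,aw=hub('wrist','b',140,325,20); Pt,it,rt,ct,at=hub('top','b',191,279,8)
print(rw,cw,aw,rt,ct,at)
p,e=tri([ray('wrist',Pw,rw,cw),ray('top',Pt,rt,ct)]); print('tri',p.round(4),np.round(e,4))
for z in(.097,): print(plane('wrist',Pw,rw,cw,z),plane('top',Pt,rt,ct,z))
q=plane('wrist',Pw,rw,cw,.097)
B=cv2.resize(iw[80:190,250:390],None,fx=5,fy=5,interpolation=cv2.INTER_CUBIC)
for z,r,col in[(.12,.048,(0,0,255)),(.12,.0365,(0,255,0)),(.097,.022,(255,0,0))]:
    pts=[project('wrist',Pw,[q[0]+r*np.cos(a),q[1]+r*np.sin(a),z]) for a in np.linspace(0,6.283,60)]
    cv2.polylines(B,[np.array([[(c-250+.5)*5,(rr-80+.5)*5] for rr,c in pts],np.int32)],True,col,1)
cv2.imwrite('pics/b_ov.png',B)
E
python3 d.py
```

```text
139.00266647338867 323.01440811157227 (32.405189514160156, 32.864707946777344) 194.42922115325928 281.1126470565796 (4.95526647567749, 12.198853492736816)
tri [ 0.5695 -0.2212 -0.1523] [0.0054 0.0054]
[ 0.51589823 -0.19417763  0.097     ] [ 0.50845875 -0.20487561  0.097     ]
```

View pics/b_ov.png

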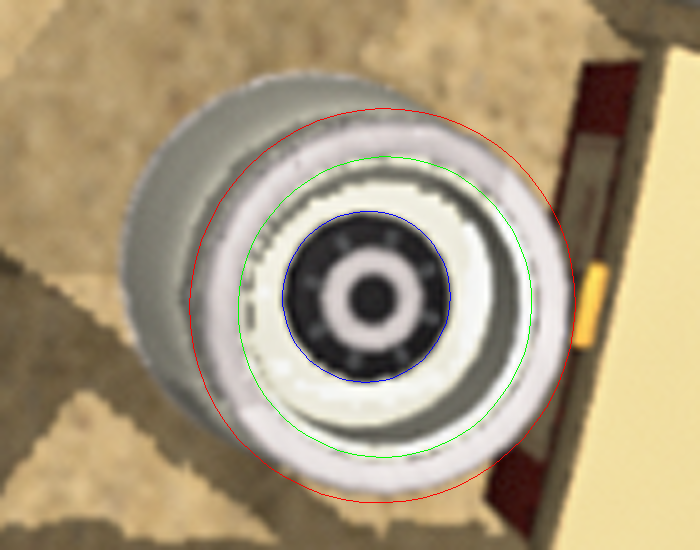

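Request:
{"api": "jog_arm", "payload": {"increments": [[[50, 340, 10], 37.3], [[50, 340, 10], 37.3], [[50, 340, 10], 37.3], [[50, 340, 10], 37.3], [[50, 340, 10], 37.3], [[50, 340, 10], 37.3], [[50, 340, 10], 37.3], [[50, 340, 10], 37.3], [[50, 340, 10], 37.3], [[50, 340, 10], 37.3]]}}

```text
time: 3.17
position: [0.4815, 0.0977, 0.3119]
tool_rot: [-1.326, -2.847, 0.001]
wrist_force: [0.3, -0.5, 0.3]
gripper_width: 0.0879
grasp_force: 0.0
```

```bash
python3 c.py c
```

```text
wrist [0.4289 0.1603 0.4749]
cup 0.82 [139.0, 310.0] 2439 rows 111 165 cols 282 342 bgr [109. 110. 113.]
cup 0.63 [43.0, 274.0] 2619 rows 11 75 cols 250 302 bgr [ 65. 109. 151.]
cup 0.43 [215.0, 379.0] 1430 rows 190 236 cols 357 404 bgr [ 55.  85. 125.]
base 0.95 [239.0, 94.0] 3634 rows 202 264 cols 46 124 bgr [ 10.  70. 142.]
base 0.76 [295.0, 180.0] 1332 rows 263 340 cols 154 204 bgr [125. 134. 137.]
base 0.5 [139.0, 311.0] 2483 rows 110 165 cols 281 342 bgr [108. 110. 113.]
top [ 0.2223 -0.1112  1.3726]
cup 0.62 [195.0, 161.0] 275 rows 183 207 cols 150 170 bgr [76. 79. 84.]
cup 0.54 [147.0, 185.0] 247 rows 136 157 cols 179 193 bgr [27. 46. 96.]
base 0.92 [196.0, 280.0] 1105 rows 177 215 cols 258 294 bgr [136. 143. 147.]
base 0.64 [253.0, 281.0] 1035 rows 234 270 cols 261 296 bgr [  7.  86. 169.]
```

View pics/c_wrist.png

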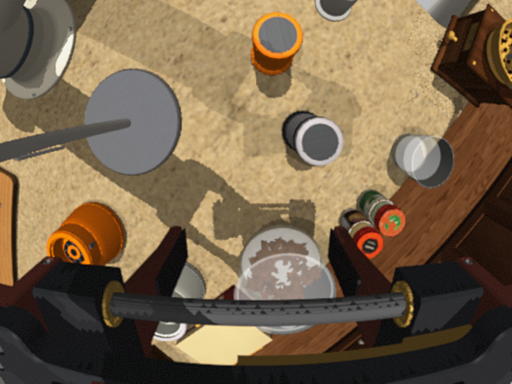

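The wrist view shows the steel cup with its closed end at about (row 139, col 320). I'll fit the cup's silhouette, and take the closed end's height from the top and wrist views.

```bash
cat > e.py <<'E'
from h import *
from scipy.optimize import minimize
im=cv2.imread('pics/c_wrist.png'); P=np.load('pics/c_wrist.npy',allow_pickle=True).item()
Pt=robot.camera_params('top'); robot.get_image('wrist')
m=robot.regions_of('wrist','cup')[0]['mask'].astype(np.uint8)
def sil(x,y,s=4,circles=((0,.027),(.005,.032),(.029,.032),(.15,.028))):
    pts=[]
    for z,r in circles:
        for a in np.linspace(0,6.283,48):
            rr,c=project('wrist',P,[x+r*np.cos(a),y+r*np.sin(a),z]); pts.append([(c+.5)*s,(rr+.5)*s])
    M=np.zeros((384*s,512*s),np.uint8); cv2.fillConvexPoly(M,cv2.convexHull(np.array(pts,np.float32)).astype(np.int32),1)
    return cv2.resize(M*255,(512,384),interpolation=cv2.INTER_AREA)/255.
f=lambda v:np.abs(sil(v[0]/100,v[1]/100)-m).sum()
o=minimize(f,[50,16.5],method='Nelder-Mead',options=dict(initial_simplex=[[49.5,16],[50.5,16],[50,17]],xatol=.01)); print('cup',o.x/100,o.fun,m.sum(),sil(*o.x/100).sum())
x,y=o.x/100
B=cv2.resize(im[80:200,250:390],None,fx=5,fy=5,interpolation=cv2.INTER_CUBIC)
for z,r in((.15,.028),(.029,.032),(0,.027)):
    cv2.polylines(B,[np.array([[(c-250+.5)*5,(rr-80+.5)*5] for rr,c in [project('wrist',P,[x+r*np.cos(a),y+r*np.sin(a),z]) for a in np.linspace(0,6.283,60)]],np.int32)],True,(0,0,255),1)
cv2.imwrite('pics/c_ov.png',B)
p,e=tri([ray('wrist',P,139.5,319.5),ray('top',Pt,189,160)]); print('top-end tri',p.round(4),np.round(e,4))
print('collar top-view', plane('top',Pt,191.75,279,.12))
E
python3 e.py
```

```text
cup [0.39416784 0.23553837] 95.06274509803922 2638 2700.1686274509802
top-end tri [0.5107 0.1768 0.1254] [0.0008 0.0008]
collar top-view [ 0.51175337 -0.19647065  0.12      ]
```

View pics/c_ov.png

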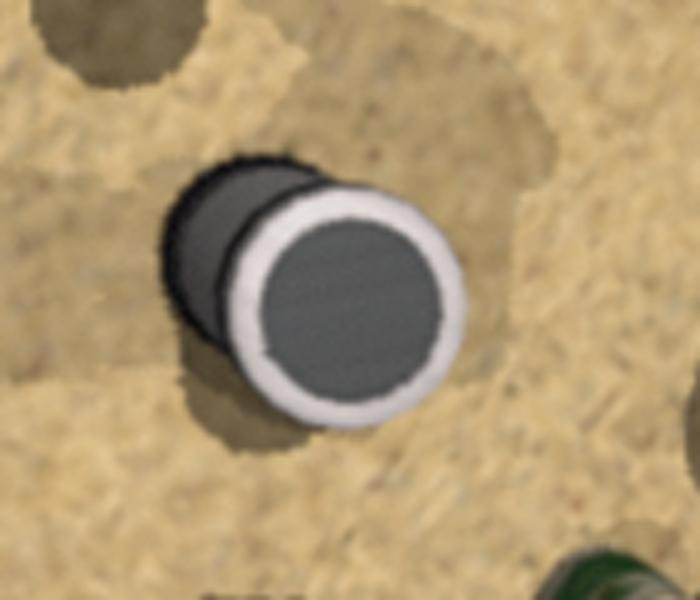

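```bash
sed -i "s/^m=.*/m=min(robot.regions_of('wrist','cup'),key=lambda r:abs(r['location'][0]-139)+abs(r['location'][1]-310))['mask'].astype(np.uint8)/" e.py
cat >> e.py <<'E'
print('plane .15', plane('wrist',P,140.7,318.9,.15), 'radius px', project('wrist',P,[x+.028,y,.15]),project('wrist',P,[x-.028,y,.15]))
T=cv2.imread('pics/c_top.png')
b=(T[170:205,145:180].min(2)>150).astype(np.uint8); cs,_=cv2.findContours(b,cv2.RETR_EXTERNAL,cv2.CHAIN_APPROX_NONE); k=max(cs,key=len)
(cx,cy),ax,_=cv2.fitEllipse(k); print('top ring',cy+170,cx+145,ax)
p,e=tri([ray('wrist',P,140.7,318.9),ray('top',Pt,cy+170,cx+145)]); print(p.round(4),np.round(e,4), plane('top',Pt,cy+170,cx+145,.15))
E
python3 e.py
```

```text
cup [0.50591859 0.17654322] 129.9843137254902 2456 2581.7176470588233
top-end tri [0.5107 0.1768 0.1254] [0.0008 0.0008]
collar top-view [ 0.51175337 -0.19647065  0.12      ]
plane .15 [0.50610252 0.1742487  0.15      ] radius px (np.float64(155.36459452079418), np.float64(337.7899332972187)) (np.float64(122.40193348413224), np.float64(301.5269254160066))
top ring 183.03418159484863 173.48275566101074 (6.912625312805176, 35.2374153137207)
[ 0.5819  0.1856 -0.1257] [0.01 0.01] [0.52408271 0.13087835 0.15      ]
```

View pics/c_ov.png

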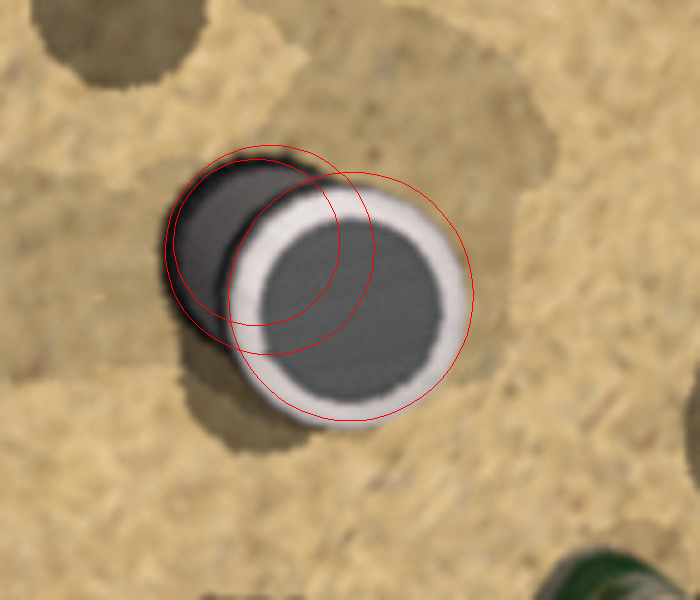

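Model circles fit in scale; the ring sits about 2 px lower than the mask fit. From its pixel centre (140.7, 318.9) the cup is at (0.506, 0.1745). The ring size agrees with a closed end at 0.15 m. Next I'll descend to grip 100 mm above the blade end.

Request:
{"api": "jog_arm", "payload": {"increments": [[[12, 38, 0], 0], [[24.5, 77, 0], 0], [[24.5, 77, -20], 0], [[24.5, 77, -60], 0], [[24.5, 77, -100], 0], [[24.5, 77, -140], 0], [[24.5, 77, -180], 0], [[24.5, 77, -215], 0], [[24.5, 77, -231], 0], [[24.5, 77, -231], 0]]}}

```text
time: 4.5
position: [0.5029, 0.1723, 0.076]
tool_rot: [-1.326, -2.84, 0.009]
wrist_force: [-0.8, -0.2, -0.1]
gripper_width: 0.0882
grasp_force: 0.0
```

Request:
{"api": "jog_arm", "payload": {"increments": [[[0, 0, 0], 0], [[0, 0, 0], 0], [[0, 0, 0], 0], [[0, 0, 0], 0], [[0, 0, 0], 0], [[0, 0, 0], 0], [[0, 0, 0], 0], [[0, 0, 0], 0]], "claw": 1}}

```text
time: 5.17
position: [0.5066, 0.1736, 0.0831]
tool_rot: [1.327, 2.845, 0.003]
wrist_force: [0.4, 0.7, 5.8]
gripper_width: 0.056
grasp_force: 29.9
```

Request:
{"api": "jog_arm", "payload": {"increments": [[[0, 0, 20], 0], [[0, 0, 60], 0], [[-5, 0, 100], 0], [[-15, 0, 140], 0], [[-30, -15, 175], 0], [[-40, -45, 200], 0], [[-40, -85, 210], 0], [[-40, -125, 210], 0], [[-40, -165, 210], 0], [[-40, -205, 210], 0]]}}

```text
time: 6.0
position: [0.4653, -0.0332, 0.2913]
tool_rot: [-1.327, -2.847, 0.0]
wrist_force: [0.7, -0.6, -2.6]
gripper_width: 0.0556
grasp_force: 29.9
```

Request:
{"api": "jog_arm", "payload": {"increments": [[[10, -38, 0], 0], [[25, -75, 0], 0], [[40, -110, 0], 0], [[48, -140, 0], 0], [[50, -158, 0], 0], [[50, -163, 0], 0], [[50, -163, 0], 0], [[50, -163, 0], 0], [[50, -163, 0], 0], [[50, -163, 0], 0]]}}

```text
time: 6.83
position: [0.5158, -0.1933, 0.292]
tool_rot: [1.326, 2.848, 0.0]
wrist_force: [0.4, 0.4, -2.7]
gripper_width: 0.0559
grasp_force: 29.9
```

```bash
cat > k.py <<'E'
from h import *
import sys
s=robot.observe(); print({k:np.round(s[k],4).tolist() for k in('time','position','joints','wrist_force','ft_torque','gripper_width')})
g=grab(['wrist','scene','top'],sys.argv[1])
for c in g: np.save(f'pics/{sys.argv[1]}_{c}.npy',g[c][0],allow_pickle=True)
w=cv2.resize(g['wrist'][1],(800,600)); v=cv2.resize(g['scene'][1][120:270,150:350],(400,300)); w[300:,400:]=v
cv2.imwrite(f'pics/{sys.argv[1]}_mix.png',w)
E
python3 k.py k
```

```text
{'time': 6.8333, 'position': [0.5158, -0.1933, 0.292], 'joints': [-0.4205, -0.0164, 1.2172, 0.0003, 1.9403, -1.1198], 'wrist_force': [0.3849, 0.3981, -2.7275], 'ft_torque': [0.0028, -0.1381, 0.0458], 'gripper_width': 0.0559}
```

View pics/k_mix.png

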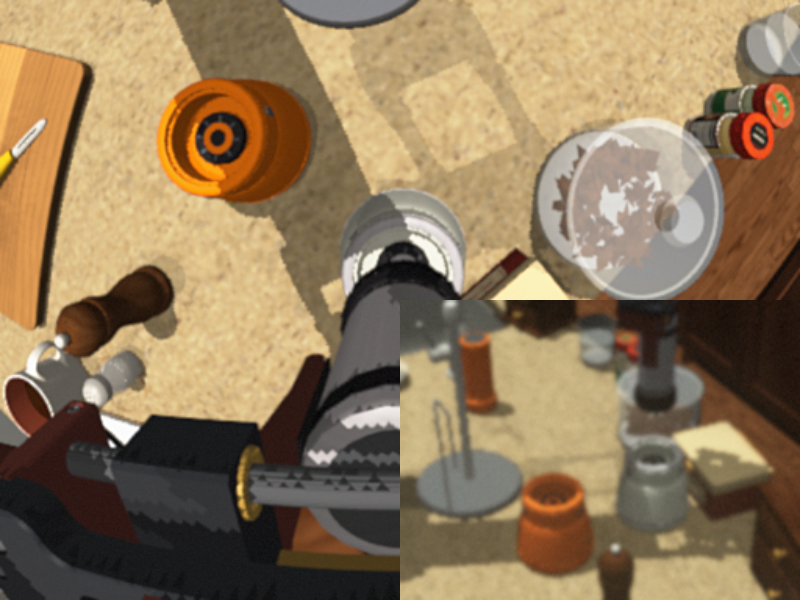

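The wrist view shows the cup hanging upright over the white base (cap tip near native row 155, col 256), and the scene inset agrees. I'll check the in-hand tilt and offset, and re-check the collar, by numeric fits.

```bash
cat > f.py <<'E'
from h import *
from scipy.optimize import minimize
from scipy.spatial.transform import Rotation as Ro
s=robot.observe(); R=Ro.from_rotvec(s['tool_rot']).as_matrix(); t=np.array(s['position'])
P=robot.camera_params('wrist'); im=robot.get_image('wrist')
res=robot.regions_of('wrist','cup'); print([(round(r['p'],2),np.round(r['location'])) for r in res])
m=min(res,key=lambda r:np.hypot(r['location'][0]-190,r['location'][1]-256))['mask'].astype(float)
print('rows',np.nonzero(m.any(1))[0][[0,-1]],'cols',np.nonzero(m[:225].any(0))[0][[0,-1]])
def pts(v,circ=((0,.027),(.005,.032),(.029,.032),(.03,.028),(.15,.028))):
    d,th,e,h=v[0]/1e3,np.radians(v[1]),v[2]/1e3,.102
    o=[]
    Rt=Ro.from_rotvec([0,th,0]).as_matrix()
    for z,r in circ:
        for a in np.linspace(0,6.283,48):
            q=Rt@np.array([r*np.cos(a)+d,r*np.sin(a)+e,h-z]) # tool z down
            o.append(project('wrist',P,t+R@(q+[0,0,-.019])))
    return np.array(o)
def sil(v,S=4):
    M=np.zeros((384*S,512*S),np.uint8); p=pts(v)
    cv2.fillConvexPoly(M,cv2.convexHull(((p[:,::-1]+.5)*S).astype(np.float32)).astype(np.int32),1)
    return cv2.resize(M*255,(512,384),interpolation=cv2.INTER_AREA)/255
f=lambda v:np.abs(sil(v)-m)[:215].sum()
o=minimize(f,[0,0,0],method='Nelder-Mead',options=dict(initial_simplex=[[0,0,0],[4,0,0],[0,4,0],[0,0,3]],xatol=.05,fatol=.5))
print('offset mm, tilt deg, side mm',o.x.round(2),'res',o.fun,'at zero',f([0,0,0]),m[:215].sum())
print('tool x',R[:,0].round(3),'tool y',R[:,1].round(3))
# overlays of cup model and collar
B=cv2.resize(im[100:260,170:350],None,fx=3.6,fy=3.6,interpolation=cv2.INTER_CUBIC)
def pl(p,col): cv2.polylines(B,[np.array([[(c-170+.5)*3.6,(r-100+.5)*3.6] for r,c in p],np.int32)],True,col,1)
for c in((0,.027),(.029,.032),(.15,.028)): pl(pts([0,0,0],(c,)),(0,0,255))
for z,r in((.12,.0365),(.12,.0455),(.0,.06)):
    pl([project('wrist',P,[.516+r*np.cos(a),-.194+r*np.sin(a),z]) for a in np.linspace(0,6.283,60)],(0,255,0))
cv2.imwrite('pics/f_ov.png',B)
E
python3 f.py
```

```text
[(0.84, array([262., 256.]))]
rows [166 355] cols [215 299]
offset mm, tilt deg, side mm [-1.38  0.54  0.52] res 81.47058823529412 at zero 121.20784313725491 3214.0
tool x [-0.644  0.765 -0.001] tool y [0.765 0.644 0.   ]
```

View pics/f_ov.png

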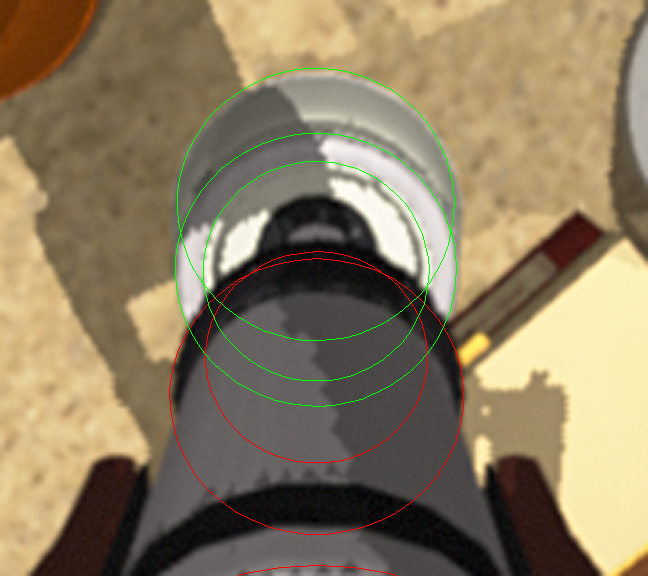

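The cup and collar agree to about 1–2 mm in the same camera view, and the foot is chamfered. I'm inserting now.

Request:
{"api": "jog_arm", "payload": {"increments": [[[0, 0, -30], 0], [[0, 0, -60], 0], [[0, 0, -75], 0], [[0, 0, -83], 0], [[0, 0, -90], 0], [[0, 0, -96], 0], [[0, 0, -102], 0], [[0, 0, -107], 0], [[0, 0, -110], 0], [[0, 0, -110], 0]]}}

```text
time: 7.92
position: [0.5158, -0.1946, 0.1813]
tool_rot: [-1.328, -2.847, 0.0]
wrist_force: [0.3, 0.2, -2.6]
gripper_width: 0.0555
grasp_force: 29.9
```

Request:
{"api": "jog_arm", "payload": {"increments": [[[0, 0, -3], 0], [[0, 0, -6], 0], [[0, 0, -8], 0], [[0, 0, -10], 0], [[0, 0, -11], 0], [[0, 0, -12], 0], [[0, 0, -12], 0], [[0, 0, -12], 0]]}}

```text
time: 8.58
position: [0.5163, -0.1949, 0.173]
tool_rot: [1.327, 2.843, -0.0]
wrist_force: [-2.4, 0.7, 9.3]
gripper_width: 0.0556
grasp_force: 29.9
```

Request:
{"api": "jog_arm", "payload": {"increments": [[[0, 0, -2], 0], [[0, 0, -4], 0], [[0, 0, -5], 0], [[0, 0, -5], 0], [[0, 0, -5], 0]]}}

```text
time: 9.0
position: [0.517, -0.1952, 0.1716]
tool_rot: [1.324, 2.839, -0.0]
wrist_force: [-5.8, 2.7, 22.2]
gripper_width: 0.0559
grasp_force: 30.0
```

Request:
{"api": "jog_arm", "payload": {"increments": [[[0, 0, -1], 0], [[0, 0, -1], 0], [[0, 0, -1], 0], [[0, 0, -1], 0], [[0, 0, -1], 0], [[0, 0, -1], 0], [[0, 0, -1], 0], [[0, 0, -1], 0], [[0, 0, -1], 0], [[0, 0, -1], 0]]}}

```text
time: 9.83
position: [0.5172, -0.1954, 0.1715]
tool_rot: [1.324, 2.838, -0.0]
wrist_force: [-4.9, 2.2, 25.0]
gripper_width: 0.0558
grasp_force: 30.0
```

Request:
{"api": "jog_arm", "payload": {"increments": [[[0, 0, 0], 0], [[0, 0, 0], 0], [[0, 0, 0], 0], [[0, 0, 0], 0], [[0, 0, 0], 0], [[0, 0, 0], 0], [[0, 0, 0], 0], [[0, 0, 0], 0], [[0, 0, 0], 0], [[0, 0, 0], 0]]}}

```text
time: 10.67
position: [0.5172, -0.1954, 0.1715]
tool_rot: [1.324, 2.838, -0.0]
wrist_force: [-5.8, 2.4, 24.2]
gripper_width: 0.0555
grasp_force: 30.0
```

Request:
{"api": "jog_arm", "payload": {"increments": [[[0, 0, 0], 0], [[0, 0, 0], 0], [[0, 0, 0], 0], [[0, 0, 0], 0], [[0, 0, 0], 0], [[0, 0, 0], 0]]}}

```text
time: 11.17
position: [0.5172, -0.1954, 0.1715]
tool_rot: [1.324, 2.838, -0.0]
wrist_force: [-5.8, 1.6, 25.4]
gripper_width: 0.0557
grasp_force: 30.0
```

Held fully down for over 2 s without slipping (z 0.1715, about 25 N). The jog can only turn about z, so I'll tip the cup by pivoting it between the pads: draw it up out of the collar, with its foot trailing over the rim.

Request:
{"api": "jog_arm", "payload": {"increments": [[[0, 0, 12], 0], [[0, 0, 25], 0], [[0, 0, 32], 0], [[-3, 3.5, 33], 0], [[-7, 8, 34], 0], [[-13, 16, 36], 0], [[-19, 23, 36.5], 0], [[-27, 32, 35], 0], [[-35, 42, 33], 0], [[-35, 42, 33], 0]]}}

```text
time: 12.0
position: [0.4806, -0.1519, 0.1986]
tool_rot: [1.326, 2.844, -0.0]
wrist_force: [0.1, -0.5, 9.0]
gripper_width: 0.0559
grasp_force: 30.0
```

Request:
{"api": "jog_arm", "payload": {"increments": [[[-7, 8, -4], 0], [[-15, 17, -9], 0], [[-21, 25, -16], 0], [[-27, 32, -24], 0], [[-32, 38, -33], 0], [[-36.5, 43, -42], 0], [[-36.5, 43, -42], 0]]}}

```text
time: 12.58
position: [0.444, -0.1073, 0.1572]
tool_rot: [1.323, 2.846, 0.005]
wrist_force: [1.6, -0.0, 0.4]
gripper_width: 0.0552
grasp_force: 29.9
```

```bash
cat > t.py <<'E'
from h import *
from scipy.spatial.transform import Rotation as Ro
s=robot.observe(); R=Ro.from_rotvec(s['tool_rot']).as_matrix(); t=np.array(s['position']); print(s['time'],t.round(4),np.round(s['wrist_force'],1),np.round(s['ft_torque'],2))
for c in('scene','top','wrist'):
    P=robot.camera_params(c); im=robot.get_image(c); cv2.imwrite(f'pics/t_{c}_{s["time"]:.1f}.png',im)
    res=robot.regions_of(c,'cup'); g=np.array(project(c,P,t-[0,0,-.019]))
    if not res: print(c,'none'); continue
    r=min(res,key=lambda r:np.hypot(*(np.array(r['location'])-g))); m=r['mask']
    def ms(th):
        Rt=Ro.from_rotvec([0,-np.radians(th),0]).as_matrix(); o=[]
        for z,rad in((0,.027),(.005,.032),(.029,.032),(.15,.028)):
            for a in np.linspace(0,6.283,40):
                o.append(project(c,P,t+R@(Rt@[rad*np.cos(a),rad*np.sin(a),.102-z]-[0,0,.019])))
        M=np.zeros((384,512),np.uint8); cv2.fillConvexPoly(M,cv2.convexHull(np.array(o,np.float32)[:,::-1]).astype(np.int32),1); return M>0
    sc=[(round((ms(th)&m).sum()/(ms(th)|m).sum(),3),th) for th in range(-10,160,5)]
    print(c,round(r['p'],2),np.round(r['location']),g.round(),m.sum(),sorted(sc)[::-1][:4],'upright',sc[2][0])
E
python3 t.py
```

```text
12.5833 [ 0.444  -0.1073  0.1572] [ 1.6 -0.   0.4] [-0.05 -0.41  0.03]
scene 0.77 [178. 262.] [173. 243.] 718 [(np.float64(0.5), 70), (np.float64(0.488), 75), (np.float64(0.486), 80), (np.float64(0.472), 85)] upright 0.114
top 0.4 [198. 280.] [209. 250.] 73 [(np.float64(0.043), 5), (np.float64(0.041), 10), (np.float64(0.039), 85), (np.float64(0.039), 75)] upright 0.039
wrist 0.77 [284. 257.] [258. 260.] 11204 [(np.float64(0.556), 10), (np.float64(0.545), 5), (np.float64(0.543), 15), (np.float64(0.52), 0)] upright 0.52
```

Request:
{"api": "jog_arm", "payload": {"increments": [[[-4, 5, -10], 0], [[-7.5, 9, -21], 0], [[-9.5, 11.5, -32], 0], [[-11.5, 13.5, -43], 0], [[-12, 14.5, -54], 0], [[-12.5, 15, -65], 0], [[-11.5, 14, -71], 0], [[-11.5, 14, -71], 0], [[-11.5, 14, -71], 0]]}}

```text
time: 13.63
position: [0.4325, -0.0956, 0.0831]
tool_rot: [-1.328, -2.846, 0.0]
wrist_force: [-1.0, 1.3, 0.6]
gripper_width: 0.0544
grasp_force: 29.8
```

```bash
python3 t.py
```

```text
13.6333 [ 0.4325 -0.0956  0.0831] [-1.   1.3  0.6] [0.08 0.03 0.01]
scene 0.69 [183. 262.] [191. 239.] 643 [(np.float64(0.392), 120), (np.float64(0.379), 115), (np.float64(0.364), 125), (np.float64(0.355), 110)] upright 0.059
top 0.49 [197. 278.] [217. 246.] 112 [(np.float64(0.012), 110), (np.float64(0.012), 95), (np.float64(0.011), 105), (np.float64(0.011), 90)] upright 0.0
wrist 0.83 [286. 252.] [257. 257.] 11141 [(np.float64(0.502), 15), (np.float64(0.5), 10), (np.float64(0.488), 5), (np.float64(0.478), 20)] upright 0.471
```

Request:
{"api": "jog_arm", "payload": {"increments": [[[0, 0, 10], 0], [[0, 0, 30], 0], [[0, 0, 55], 0], [[0, 0, 85], 0], [[5, 0, 115], 0], [[10, 0, 145], 0], [[15, 0, 175], 0], [[20, 0, 205], 0], [[25, 0, 230], 0], [[30, 0, 250], 0]]}}

```text
time: 14.77
position: [0.4631, -0.0957, 0.3369]
tool_rot: [1.327, 2.844, 0.001]
wrist_force: [-0.2, -0.1, -1.2]
gripper_width: 0.0545
grasp_force: 29.9
```

Request:
{"api": "jog_arm", "payload": {"increments": [[[0, 0, 20], 0], [[0, 0, 45], 0], [[0, 0, 70], 0], [[0, 0, 90], 0], [[0, 0, 100], 0], [[0, 0, 105], 0], [[0, 0, 105], 0], [[0, 0, 105], 0], [[0, 0, 105], 0], [[0, 0, 105], 0]]}}

```text
time: 15.6
position: [0.4628, -0.0956, 0.4375]
tool_rot: [-1.327, -2.845, 0.0]
wrist_force: [0.5, 0.2, -2.3]
gripper_width: 0.0544
grasp_force: 29.9
```

```bash
python3 t.py; python3 - <<'E'
from h import *
s=robot.observe(); print(s['gripper_width'],s['grasp_force'],np.abs(s['joint_vel']).max())
for c,q in(('top','base'),('top','nut_jar'),('top','spice_a'),('top','water_glass'),('top','pepper_mill'),('top','salt_shaker')):
    print(q,[(round(r['p'],2),np.round(r['location']).tolist()) for r in robot.regions_of(c,q) if r['p']>.3])
E
```

```text
15.6 [ 0.4628 -0.0956  0.4375] [ 0.5  0.2 -2.3] [ 0.1  -0.02  0.04]
scene 0.62 [ 77. 273.] [ 86. 246.] 928 [(np.float64(0.399), 120), (np.float64(0.398), 115), (np.float64(0.379), 125), (np.float64(0.367), 110)] upright 0.069
top 0.83 [154. 287.] [179. 245.] 318 [(np.float64(0.044), 95), (np.float64(0.044), 90), (np.float64(0.043), 85), (np.float64(0.041), 120)] upright 0.0
wrist 0.89 [286. 254.] [257. 258.] 11374 [(np.float64(0.512), 15), (np.float64(0.506), 10), (np.float64(0.495), 5), (np.float64(0.488), 20)] upright 0.478
0.05409015510169026 29.910898804664612 0.0035920355468820244
base [(0.81, [200.0, 281.0]), (0.7, [251.0, 282.0])]
nut_jar [(0.63, [175.0, 217.0])]
spice_a [(0.56, [144.0, 172.0]), (0.55, [146.0, 183.0]), (0.51, [249.0, 371.0])]
water_glass [(0.85, [146.0, 137.0]), (0.63, [255.0, 344.0])]
pepper_mill [(0.91, [255.0, 343.0])]
salt_shaker [(0.62, [247.0, 371.0])]
```

```bash
python3 -c "
from rig import robot
print(robot.job_done())"
```

```text
the job is handed in; nothing more can be done
None
```

The job is handed in at about 16 s: I held the cup fully down in the white base for just over 2 s, tipped it to roughly 115–120° (blade end up), and left it still in the gripper with its lowest point about 40 cm above the worktop; the tilt is from fitting the scene camera's cup mask only, as the wrist and top fits were inconclusive.

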